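# Lay the drying plaster mould down against its stop

### The job

The plaster press mould stands on its edge on the cork board. Push its upper edge so that it tips over towards the wooden stop and lies flat with its hollow facing up; then push it along the board until its edge is flush against the stop. Only push it, never pick it up or carry it, and leave all the other pots and tools where they are.

Things in the scene. Friction and masses are not known exactly. Their poses are not given: they have to be found in the camera images.
- mould: White plaster press mould, loose: a square block 120 x 120 x 40 mm, 0.35 to 0.65 kg, with a round hollow in one square face. Origin: centre of the block. It starts on an edge, origin 60 mm above the cork: own z up, own x level along the 40 mm thickness. Friction on cork 0.3 to 0.45. It tips about its lower +x edge, falling by itself beyond 20 degrees. Lying hollow up, own x points down and own z towards the stop.
- mould_hollow (a point): Centre of the mouth of the mould's hollow (84 mm across, 20 mm deep), in the mould's -x face, 20 mm from its origin. At the start this face looks away from the stop, roughly towards the robot (mould +x within 12 degrees of board +x). Lying hollow up, this point is on top, 40 mm above the cork.
- board: Fixed plywood board with a brown cork face, 360 (x) x 380 (y) mm, cork top 18 mm above the table. Origin: centre of its underside, on the table; own x points along the 360 mm side towards the stop. The mould starts standing at x -120 to -90 mm here; once tipped it lies some 60 to 100 mm short of the stop; flush against it, its origin is at x 55, z 38 mm.
- stop (a point): Middle of the wooden stop's face that looks to the mould, at cork level: x 115, y 0, z 18 mm in the board's frame, axes as the board's. The stop is a dark wooden strip fixed across the board, 250 mm long in y, 22 mm thick, 24 mm high above the cork.
- cup: Small terracotta-coloured cup, 56 mm across, 65 mm tall, standing on the board beside the mould's path, about 150 mm to the board's +y side. Origin: centre of its underside. Leave alone.
- glaze_jar: Small glaze jar with a blue cap, 50 mm across, 70 mm tall, standing on the board about 152 mm to its -y side. Origin: centre of its underside. Leave alone.
- bowl: White bowl on the table, 124 mm across, 55 mm tall. Origin: centre of its underside. Leave alone.
- mug: Blue mug on the table, 76 mm across without its handle, 85 mm tall. Origin: centre of its underside. Leave alone.
- pot: Clay-coloured pot on the table, 90 mm across, 75 mm tall. Origin: centre of its underside. Leave alone.
- brush: Glazing brush lying on the table. Leave alone.
- spatula: Spatula lying on the table. Leave alone.
Not all that is in view belongs to the job. Leave any blue or orange look-alike of the mould alone.

How it is judged (in metres and radians):
On the way, in this order (a step that is already met when the one before it is completed fails the run):
1. the mould lies flat on the cork, hollow up, still short of the stop (angle between mould's own x axis and vertical above 3.04 rad and height (world z) of mould below 0.043 m and x of mould in the frame of board below 0.048 m), for 0.2 s.
2. the mould lies flush against the stop (angle between mould's own x axis and vertical above 3.04 rad and x of mould in the frame of board between 0.05 and 0.06 m and y of mould in the frame of board between -0.07 and 0.07 m and angle between the z axis of mould and the x axis of board, either way round below 0.07 rad and height (world z) of mould below 0.043 m), for 0.2 s.
At the end, for the whole second after the job is handed in: The mould lies flat on the cork with its hollow up (within 6 degrees), its edge against the stop (within 5 mm) and parallel to it (within 4 degrees), within 70 mm sideways of the board's middle line, at rest (all of step 2 and linear speed of mould below 0.02 m/s and angular speed of mould below 0.15 rad/s); the robot touches nothing.
It fails at once if the mould is lifted or carried (height (world z) of mould above 0.09 m or (angle between mould's own x axis and vertical above 2.9 rad and height (world z) of mould above 0.058 m)).
It fails at once if the mould is tipped the wrong way, hollow down (angle between mould's own x axis and vertical below 0.9 rad).
It fails at once if another pot or tool is moved more than 20 mm or tipped (distance of any of cup, glaze_jar, bowl, mug, pot, brush, spatula from where it was at the start of the episode above 0.02 m or angle between any of cup, glaze_jar, bowl, mug, pot's own z axis and vertical above 0.5 rad).
It also fails if it takes over 61 s, if anything falls off the work surface, if the arm or the gripper's body presses on something with over 40 N, if the wrist force passes 120 N, or if a joint passes its speed limit or range.

### The arm

A 6-joint arm with a two-finger parallel gripper is mounted at the origin on the work surface. World frame = base frame: x ahead of the robot, y to its left, z up, the work surface at z = 0. Lengths are in mm, angles in rad, forces in N, time in s.
With the tool pointing down it reaches from about 350 to 975 mm from the base axis. Payload 7.1 kg.
Tool frame: the origin (TCP) lies between the finger pads; the fingertips stand 14 mm ahead of it and the grasp point (between the pads) lies 5 mm behind it; z points along the fingers, y is the direction in which the jaws open and shut (so a half turn about z gives the same grasp; the last joint's range is limited). The gripper opens to 88 mm and grips with 3 to 60 N. Pads are 20 mm wide; open, the fingers measure 115 mm over their backs; the gripper's body (75 mm by 178 mm) begins 61 mm behind the grasp point.
Start: joints at [1.194, 0.423, 1.63, -0, 1.089, -0.019], TCP at [218.852, 585.413, 236.675] pointing down, gripper open.
Joint ranges: [-3, 3], [-0.9, 2.11], [0.09, 2.58], [-1.31, 4.45], [0.11, 2.69], [-2.54, 2.54]. Speed limits (rad/s): [2.39, 2.39, 3.01, 3.14, 3.14, 3.14].

### API

Orientations are given as a rotation vector (axis times angle).
In Python, from workcell import get_obs, get_image, calibration, close_job, regions_of, place_of gives the robot as it stands.
- The arm moves only by the tool move_arm, never from a script. Its argument "deltas" is a list of rows, each a list of 5 numbers: the closure in counts, from 0 (fully open) to 255 (shut), then the shift along the tool's x, y, z in m, then the turn about the tool's z in rad. In form: [[grip, x, y, z, roll], ...]. A call has 1 to 5 rows; each row is the pose to reach, as a shift and turn from the pose commanded when the call began, along the tool's axes at that moment; what a row does not reach only later rows make up. A row lasts 1/12 s, in which the tool goes at most 41.7 mm and 7.16 degrees, less where a joint would pass 70% of its speed; a pose out of reach is approached as far as the arm can. A call with a gripper value outside its range is refused whole. The fingers move at their own pace and stop on an object; the grip force is fixed at half the most. Time passes only in rows, so rows that repeat a pose let the fingers close. It gives the time, the measured TCP pose, the force and the opening at its end, in the units of the state.
- get_obs(): the state, without advancing time (a new reading comes with each control period).
- get_image(name): name is "scene" or "top"; returns the picture (480x640x3 uint8, blue, green, red); there is no depth.
- calibration(name): a dict with "intrinsics" (3x3 intrinsics, pixels), "world_to_cam" (4x4, takes a point from world to camera coordinates). Camera axes: x right, y down, z forward; pixel columns grow to the right and rows downward; lengths in mm; the calibration is good to about 2 mm. A picture is of the moment at which its call begins. calibration takes no time and is no camera call.
- close_job(): hands the job in, once; it reports no verdict.
Trained networks look in the newest picture that a camera, given by its name, has taken for a name from the list of things; names that differ only in an ending like _2 or _b are one class to them, and where a whole thing is asked for, a point or a joint stands for the part that bears it (a point fixed in the world has none). Each returns a list of dicts, best first, with "conf" (0 to 1); they miss things now and then, are a little off and sometimes report something else, mostly with a low value. They report only what shows in the picture. A call takes as long as a camera call. They do not tell look-alikes from the thing itself.
- regions_of(camera, name): "region" (480x640 bool, what is visible of it).
- place_of(camera, name): "location" ([x, y, z] in mm, in world coordinates, good to about 4 mm: a listed point, or the origin of a listed thing).
The state is a dict: "t": time; "qpos": joint angles; "qvel": joint speeds; "joint_torque": joint torques, N m; "ee_pos": TCP position; "orientation": TCP orientation; "ft_force": force on the tool from outside, world axes, zero at the start; "moment": the same for the moment, N m; "width": finger opening in mm.
Only numpy, scipy, OpenCV 4.12 (cv2) and the standard library are available. Lean on these libraries where they do the work, as an engineer would, in place of code of your own. Each camera call takes 0.05 s, during which the arm holds its last target.

## Working session

There is one attempt and no reset: what is moved stays moved. The work goes in short steps, Python scripts to look and compute and a tool call to move; the robot and the scene stay as the last step left them, time stands still between calls to the robot, and variables do not carry over. Pictures are saved under pics/ and viewed, and the job is handed in when it is done.

Besides the shell and the picture viewer there is one more tool, called after "Request:" as name([rows], argument=value, ...), one row to a line, values as JSON. move_arm: Moves the arm, as the interface text tells. Its arguments: {"type":"object","properties":{"deltas":{"type":"array","items":{"type":"array","items":{"type":"number"}}}},"required":["deltas"]}

```bash
mkdir -p pics; ls; python3 - <<'E'
from workcell import *
import cv2
for n in("scene","top"):
    im=get_image(n); cv2.imwrite(f"pics/{n}0.png",im)
    for o in("mould","mould_hollow","board","stop","cup","glaze_jar","bowl","mug","pot","brush","spatula"):
        for r in place_of(n,o)[:3]: print(n,o,[round(float(v)) for v in r["location"]],round(r["conf"],2))
print(get_obs())
E
```

```text
pics
scene mould [518, -16, 74] 0.94
scene mould [319, 282, 61] 0.87
scene mould [530, 288, 64] 0.79
scene mould_hollow [500, 0, 74] 0.87
scene mould_hollow [339, 272, 58] 0.85
scene mould_hollow [511, 294, 59] 0.75
scene board [611, -61, 0] 0.88
scene stop [711, -115, 18] 0.82
scene cup [749, 41, 18] 0.56
scene glaze_jar [586, -220, 19] 0.59
scene glaze_jar [590, 497, 0] 0.22
scene bowl [436, -499, -2] 0.67
scene bowl [610, -63, 1] 0.63
scene bowl [606, -482, 2] 0.61
scene mug [606, -482, 0] 0.75
scene pot [594, 496, 0] 0.66
scene pot [362, 436, 4] 0.21
scene brush [362, 435, 3] 0.79
scene spatula [306, -376, 1] 0.92
scene spatula [605, -487, 0] 0.26
top mould [532, 284, 64] 0.97
top mould [706, 282, 63] 0.95
top mould [523, -15, 75] 0.93
top mould_hollow [508, 300, 63] 0.73
top mould_hollow [333, 275, 59] 0.69
top mould_hollow [714, 259, 60] 0.62
top board [612, -63, -2] 0.95
top stop [712, -112, 22] 0.91
top cup [749, 39, 17] 0.97
top glaze_jar [589, -220, 21] 0.61
top bowl [444, -501, -1] 0.9
top bowl [522, -13, 76] 0.23
top mug [599, -479, 3] 0.65
top pot [586, 498, 1] 0.62
top brush [364, 432, -2] 0.92
top brush [600, -477, 1] 0.31
top spatula [587, -220, 22] 0.63
top spatula [303, -376, 1] 0.57
{'t': 1.2, 'qpos': array([ 1.19401285e+00,  4.23079183e-01,  1.62987895e+00, -4.67753068e-06,
        1.08858087e+00, -1.89830767e-02]), 'qvel': array([ 0.00084002,  0.00010096,  0.00023719,  0.0005201 , -0.00042778,
       -0.00276229]), 'joint_torque': array([ 8.63390705e-04, -5.44591248e+01, -2.74038273e+01,  6.45474298e-02,
        1.69935194e-02,  7.55791035e-06]), 'ee_pos': array([218.85268096, 585.43393278, 236.6963568 ]), 'orientation': array([5.59032398e-01, 3.09143905e+00, 8.13441035e-05]), 'ft_force': array([0.2509457 , 0.40493478, 0.06412383]), 'moment': array([-0.0411911 ,  0.0278947 , -0.00266986]), 'width': 87.60758120712605}
```

View pics/scene0.png

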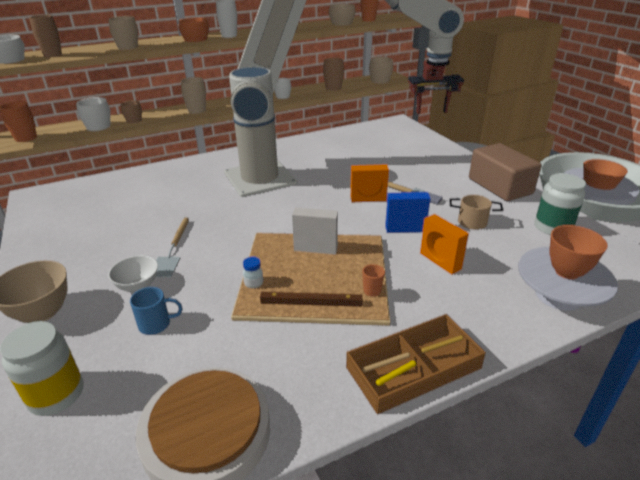

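View pics/top0.png

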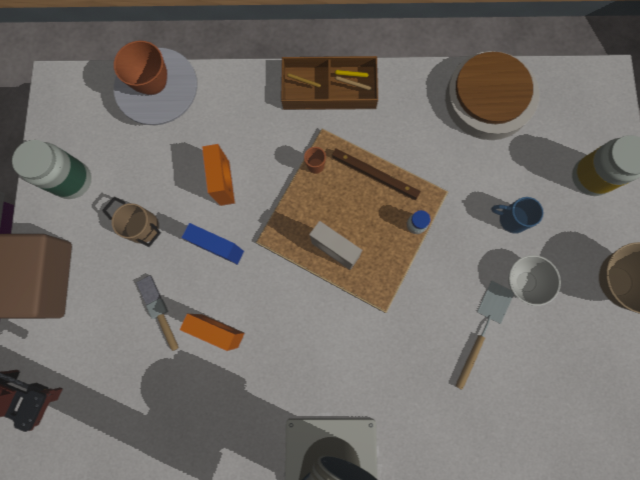

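Candidates for the mould in the top picture: the grey-white block at (335,245) on the cork, blue at (213,243), and orange at (218,175) and (212,332). Only the white one on the cork fits the description. Next I crop in on it and measure its yaw.

```bash
cat > h.py <<'E'
from workcell import *
import cv2,numpy as np
from scipy.spatial.transform import Rotation as R
def ray(cam,uv,z):
    c=calibration(cam);K=np.array(c["intrinsics"]);T=np.array(c["world_to_cam"])
    o=-T[:3,:3].T@T[:3,3]
    uv=np.atleast_2d(uv).astype(float)
    d=(T[:3,:3].T@np.linalg.inv(K)@np.c_[uv,np.ones(len(uv))].T).T
    return o+d*((z-o[2])/d[:,2])[:,None]
def proj(cam,P):
    c=calibration(cam);K=np.array(c["intrinsics"]);T=np.array(c["world_to_cam"])
    p=(T[:3,:3]@np.atleast_2d(P).T).T+T[:3,3]; p=p@K.T; return p[:,:2]/p[:,2:]
E
python3 - <<'E'
from h import *
im=get_image("top")
cv2.imwrite("pics/crop0.png",cv2.resize(im[110:330,230:470],None,fx=3,fy=2.7,interpolation=cv2.INTER_CUBIC)[:600,:720])
b=max(regions_of("top","board"),key=lambda r:r["conf"])["region"]
s=regions_of("top","mould")
for r in s: 
    ys,xs=np.nonzero(r["region"]); print(r["conf"],xs.mean(),ys.mean(),len(xs), im[r["region"]].mean(0))
# board rect
pts=np.argwhere(b)[:,::-1]; rr=ray("top",pts,18)
rc=cv2.minAreaRect(rr[:,:2].astype(np.float32)); print("board",rc)
for r in s:
    ys,xs=np.nonzero(r["region"])
    if abs(xs.mean()-335)<25 and abs(ys.mean()-245)<25:
        g=im.mean(2)
        p=np.c_[xs,ys]; print("bright hist",np.histogram(g[r["region"]],8))
        t=r["region"]&(g>cv2.threshold(g[r["region"]].astype(np.uint8),0,255,cv2.THRESH_OTSU)[0])
        q=np.argwhere(t)[:,::-1]; w=ray("top",q,138)
        print("mould top",cv2.minAreaRect(w[:,:2].astype(np.float32)), len(q))
        w=ray("top",p,138); print("mould all",cv2.minAreaRect(w[:,:2].astype(np.float32)))
o=get_obs(); M=R.from_rotvec(o["orientation"]).as_matrix(); print(M.round(3))
E
```

```text
0.72 212.98019801980197 243.14941494149414 1111 [123.49684968  65.03330333  42.42574257]
0.64 212.34500745156484 331.5096870342772 1342 [ 29.69225037  76.99254844 136.35171386]
0.61 335.12355848434925 244.9514003294893 1214 [112.29571664 119.54695222 124.48105437]
0.57 218.52722260509992 174.68780151619572 1451 [ 31.3184011   78.01929704 138.00827016]
board ((607.8242797851562, -60.025238037109375), (380.0918884277344, 359.6268310546875), 61.24725341796875)
bright hist (array([111,  79,  73,  13,  20,  33,  53, 832]), array([ 58.33333333,  68.16666667,  78.        ,  87.83333333,
        97.66666667, 107.5       , 117.33333333, 127.16666667,
       137.        ]))
mould top ((518.3341674804688, -14.912567138671875), (124.921142578125, 41.1064338684082), 54.294593811035156) 927
mould all ((512.5159912109375, -11.374069213867188), (125.73626708984375, 54.244529724121094), 54.65323257446289)
[[-0.937  0.35   0.   ]
 [ 0.35   0.937  0.   ]
 [-0.     0.    -1.   ]]
```

View pics/crop0.png

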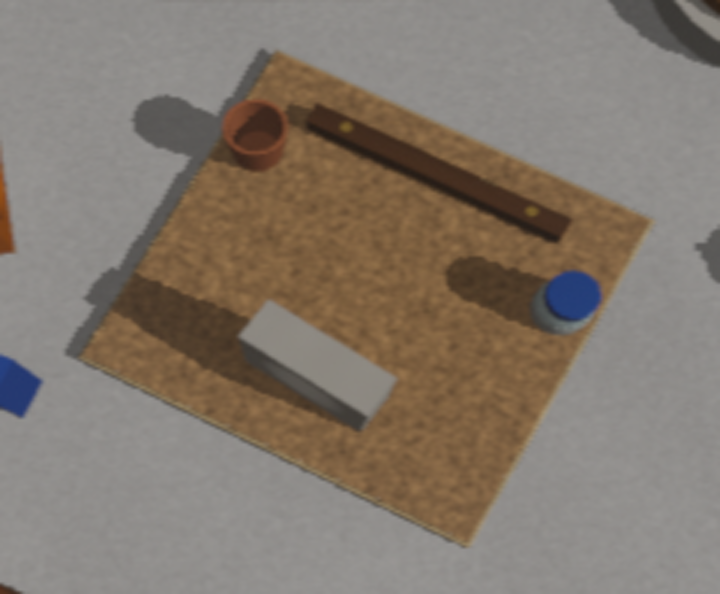

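The crop shows the light-grey block on the cork at about (335,245), with its shaded hollow side towards the robot. The mould's x axis is at about -35.7° in world and the board's at about -28.75°, so they differ by 7°, within the 12° given. I move behind the mould, high up.

Request:
move_arm([
  [80,-0.028,-0.029,0,0],
  [80,-0.056,-0.058,0,0],
  [80,-0.083,-0.088,0,0],
  [80,-0.111,-0.117,0,0],
  [80,-0.139,-0.146,0,0],
])

```text
t: 1.77
ee_pos: [298.2, 398.3, 236.7]
orientation: [0.558, 3.091, 0.0]
ft_force: [0.9, -0.2, -0.1]
width: 61.2
```

Request:
move_arm([
  [80,-0.028,-0.029,0,0],
  [80,-0.056,-0.058,0,0],
  [80,-0.083,-0.088,0,0],
  [80,-0.111,-0.117,0,0],
  [80,-0.139,-0.146,0,0],
])

```text
t: 2.18
ee_pos: [377.3, 212.8, 237.0]
orientation: [0.558, 3.091, 0.001]
ft_force: [1.3, 0.5, 0.3]
width: 60.3
```

Request:
move_arm([
  [80,-0.028,-0.029,0,0],
  [80,-0.056,-0.058,0,0],
  [80,-0.083,-0.088,0,0],
  [80,-0.111,-0.117,0,0],
  [80,-0.139,-0.146,0,0],
])

```text
t: 2.6
ee_pos: [456.5, 27.1, 237.1]
orientation: [0.559, 3.091, 0.0]
ft_force: [0.2, 1.6, -0.5]
width: 60.1
```

Request:
move_arm([
  [80,0,0,0,0.1],
  [80,0,0,0,0.2],
  [80,0,0,0,0.265],
  [80,0,0,0,0.265],
  [80,0,0,0,0.265],
])

```text
t: 3.02
ee_pos: [456.1, 29.1, 236.8]
orientation: [0.96, 2.991, 0.0]
ft_force: [-0.5, 0.5, -0.4]
width: 60.5
```

Request:
move_arm([
  [80,0,0,0.03,0],
  [80,0,0,0.06,0],
  [80,0,0,0.09,0],
  [80,0,0,0.11,0],
  [80,0,0,0.11,0],
])

```text
t: 3.43
ee_pos: [453.5, 29.3, 123.5]
orientation: [-0.957, -2.986, 0.003]
ft_force: [0.1, -1.2, -0.6]
width: 60.5
```

```bash
python3 - <<'E'
from h import *
for n in("scene","top"):
    im=get_image(n); c=proj(n,[520,-15,90])[0].astype(int)
    x,y=c; cv2.imwrite(f"pics/{n}1.png",cv2.resize(im[max(0,y-90):y+90,x-120:x+120],None,fx=3.3,fy=3.3))
print(get_obs()["ee_pos"],get_obs()["ft_force"])
E
```

```text
[455.84574757  29.36554974 126.63314474] [ 0.17179746 -0.27864355 -0.32655056]
```

View pics/scene1.png

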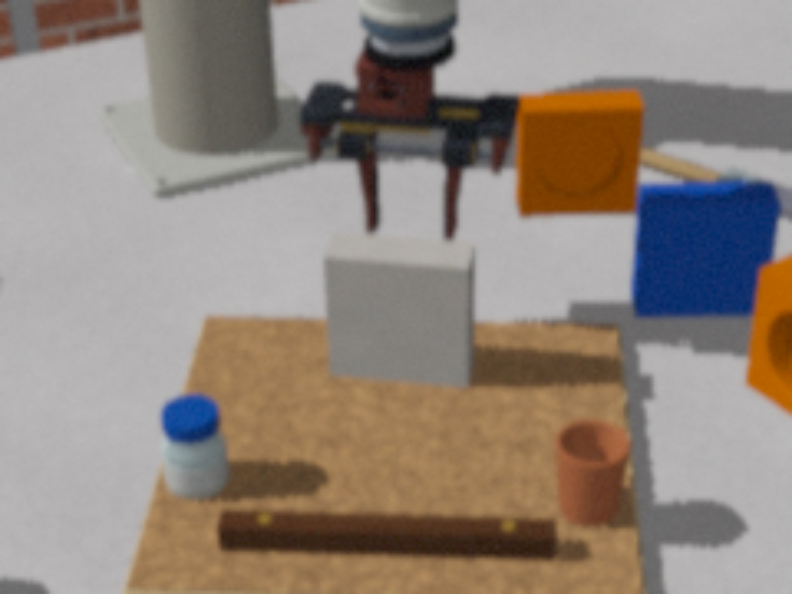

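View pics/top1.png

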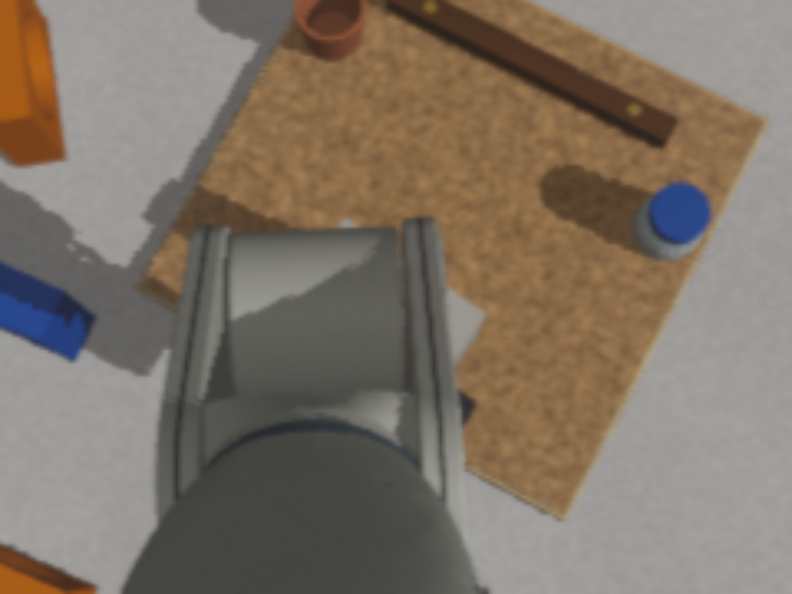

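The fingers, with tips at (372,230) and (450,235) in the scene crop, stand behind the mould and are centred on it to a few mm. Now I push slowly.

Request:
move_arm([
  [80,-0.01,0,0,0],
  [80,-0.02,0,0,0],
  [80,-0.028,0,0,0],
  [80,-0.034,0,0,0],
  [80,-0.04,0,0,0],
])

```text
t: 3.95
ee_pos: [489.8, 5.1, 127.4]
orientation: [0.963, 2.989, 0.001]
ft_force: [-0.1, -0.8, -0.2]
width: 60.2
```

Request:
move_arm([
  [80,-0.006,0,0,0],
  [80,-0.012,0,0,0],
  [80,-0.018,0,0,0],
  [80,-0.024,0,0,0],
  [80,-0.03,0,0,0],
])

```text
t: 4.37
ee_pos: [513.4, -12.1, 126.6]
orientation: [-0.963, -2.99, 0.0]
ft_force: [0.6, -0.0, -0.6]
width: 60.1
```

```bash
python3 - <<'E'
from h import *
for n in("scene",):
    im=get_image(n); c=proj(n,[520,-15,90])[0].astype(int)
    x,y=c; cv2.imwrite(f"pics/{n}2.png",cv2.resize(im[max(0,y-90):y+90,x-120:x+120],None,fx=3.3,fy=3.3))
print(get_obs()["ee_pos"],get_obs()["ft_force"])
E
```

```text
[514.54720191 -12.54026446 126.78848355] [ 1.29056839 -1.23441221 -0.17632438]
```

View pics/scene2.png

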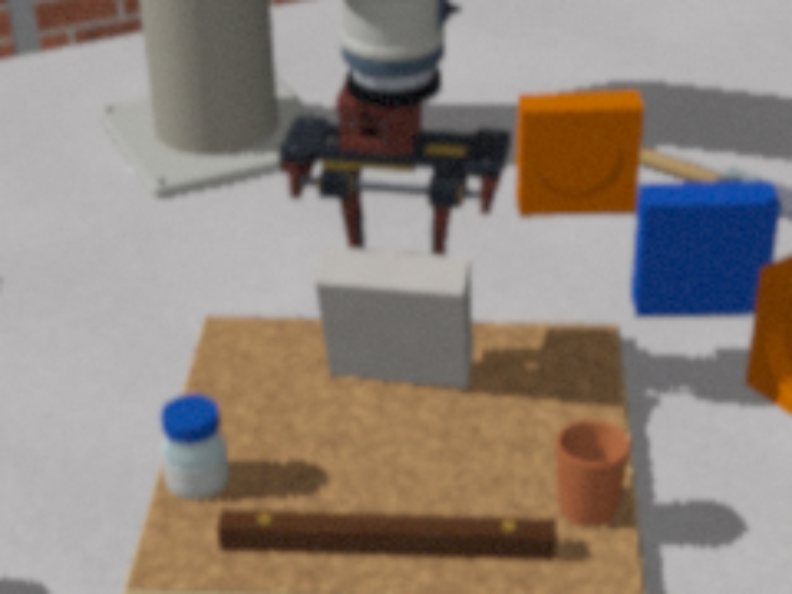

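The mould is tilting about 15° towards the stop: its top front edge is at (395,285) and its base is still at (395,380). I keep pushing.

Request:
move_arm([
  [80,-0.005,0,0,0],
  [80,-0.01,0,0,0],
  [80,-0.015,0,0,0],
  [80,-0.02,0,0,0],
  [80,-0.022,0,0,0],
])

```text
t: 4.83
ee_pos: [531.6, -24.9, 126.7]
orientation: [0.963, 2.99, 0.0]
ft_force: [0.1, 0.1, 1.0]
width: 60.2
```

Request:
move_arm([
  [80,0,0,0,0],
  [80,0,0,0,0],
  [80,0.01,0,0,0],
  [80,0.03,0,0,0],
  [80,0.05,0,0,0],
])

```text
t: 5.25
ee_pos: [489.1, 5.1, 126.6]
orientation: [-0.964, -2.99, 0.0]
ft_force: [-0.3, 0.1, 0.6]
width: 60.1
```

```bash
python3 - <<'E'
from h import *
for n in("scene",):
    im=get_image(n); c=proj(n,[520,-15,90])[0].astype(int)
    x,y=c; cv2.imwrite(f"pics/{n}3.png",cv2.resize(im[max(0,y-90):y+90,x-120:x+120],None,fx=3.3,fy=3.3))
print(get_obs()["ee_pos"],get_obs()["ft_force"])
E
```

```text
[484.82781353   6.6202484  125.95247298] [-3.7356798   1.49165004 -1.24295039]
```

View pics/scene3.png

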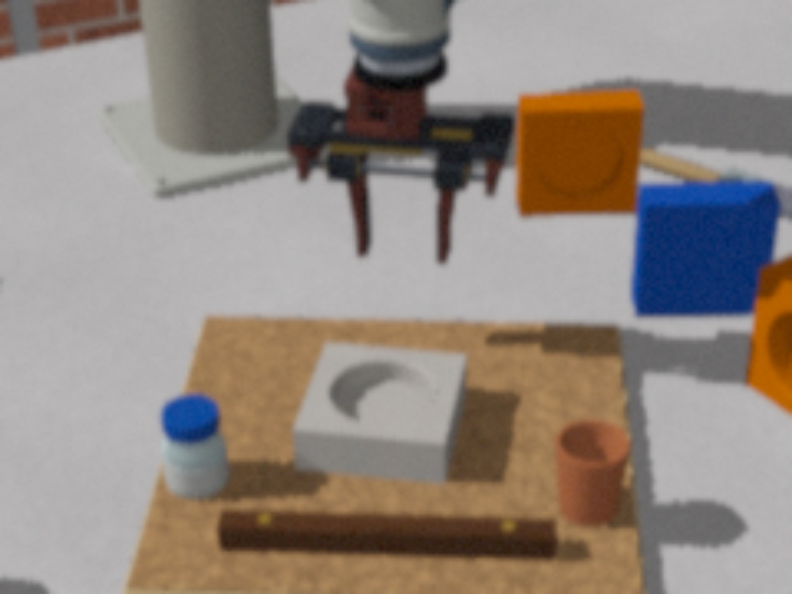

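The mould lies flat with its hollow up, at about (385,410) in the crop and short of the stop. I measure it now, and the stop line too.

```bash
cat > m.py <<'E'
from h import *
import sys
im=get_image("scene")
B=[r for r in place_of("scene","mould")+place_of("scene","mould_hollow") if abs(r["location"][1]+62)<80]
for r in B: print(np.round(r["location"]),r["conf"])
S=[r["location"] for r in place_of("scene","stop")[:1]]; print("stop",S)
for r in regions_of("scene","mould"):
    g=r["region"]; ys,xs=np.nonzero(g)
    if im[g].std(1).mean()>15: continue
    m=g&(im.mean(2)>0)
    # full silhouette fit
    from scipy.optimize import minimize
    hull=cv2.convexHull(np.c_[xs,ys].astype(np.int32))
    tgt=np.zeros(g.shape,np.uint8); cv2.fillConvexPoly(tgt,hull,1)
    def sil(p,ss=4):
        x,y,a=p[0],p[1],p[2]; c,s=np.cos(a),np.sin(a)
        P=[[x+c*i*60-s*j*60,y+s*i*60+c*j*60,z] for i in(-1,1) for j in(-1,1) for z in(18,58)]
        q=proj("scene",P); h=cv2.convexHull((q*256).round().astype(np.int32))
        o=np.zeros((480*1,640*1),np.uint8); cv2.fillConvexPoly(o,h,255,cv2.LINE_AA,8); return o/255.
    f=lambda p:np.abs(sil([p[0]*10,p[1]*10,p[2]/10])-tgt).sum()
    b=min((minimize(f,[58,-6,a],method="Nelder-Mead",options=dict(initial_simplex=[[58,-6,a],[60,-6,a],[58,-4,a],[58,-6,a+1]])) for a in(-6,-5)),key=lambda r:r.fun)
    p=b.x; print("fit",p[0]*10,p[1]*10,np.degrees(p[2]/10),b.fun,tgt.sum())
    c=np.array([p[0]*10,p[1]*10])-np.array([610,-61.]); a=np.radians(-28.3)
    print("board xy",c@[np.cos(a),np.sin(a)],c@[-np.sin(a),np.cos(a)])
g=regions_of("scene","board")[0]["region"]
q=np.argwhere(g)[:,::-1]; w=ray("scene",q,18); print("board",cv2.minAreaRect(w[:,:2].astype(np.float32)))
# stop line: dark pixels
dark=(im.max(2)<75)
n=proj("scene",[711,-114,42])[0]; yy,xx=np.mgrid[:480,:640]
d=dark&(abs(xx-n[0])<60)&(abs(yy-n[1])<10)
r=cv2.minAreaRect(np.argwhere(d)[:,::-1].astype(np.float32)); print(n,r)
w=ray("scene",np.argwhere(d)[:,::-1],42); print("stop top",cv2.minAreaRect(w[:,:2].astype(np.float32)))
print(get_obs()["t"],get_obs()["ee_pos"])
E
python3 m.py
```

```text
stop [[711.8, -114.4, 18.4]]
fit 587.9608961865947 -62.31922118700339 -33.24199084862722 104.77254901960785 1845
board xy -18.77950458945732 -11.610023635326748
fit -5680.740740740763 1525.1851851851843 918.8545381172112 479.0 479
board xy -6290.846452681205 -1585.7658773302267
board ((616.8911743164062, -62.4853515625), (381.0381774902344, 377.9325866699219), 61.707618713378906)
[310.88880265 292.30545072] ((310.9999694824219, 299.4999694824219), (99.99998474121094, 4.999999046325684), 0.0)
stop top ((734.3145751953125, -125.43731689453125), (241.820556640625, 17.78338623046875), 63.8458137512207)
5.6 [491.07987536   4.40659008 126.9006007 ]
```

Request:
move_arm([
  [80,-0.009,-0.006,0,-0.07],
  [80,-0.018,-0.012,0,-0.133],
  [80,-0.018,-0.012,0.025,-0.133],
  [80,-0.018,-0.012,0.05,-0.133],
  [80,-0.018,-0.012,0.06,-0.133],
])

```text
t: 6.02
ee_pos: [497.2, -16.2, 64.6]
orientation: [-0.763, -3.045, 0.001]
ft_force: [0.0, -0.2, -0.3]
width: 60.3
```

Request:
move_arm([
  [80,0,0,0.01,0],
  [80,0,0,0.02,0],
  [80,0,0,0.025,0],
  [80,0,0,0.025,0],
])

```text
t: 6.35
ee_pos: [497.6, -15.6, 41.0]
orientation: [-0.761, -3.047, 0.0]
ft_force: [-0.5, -0.0, 0.8]
width: 60.0
```

```bash
python3 - <<'E'
from h import *
for n in("scene",):
    im=get_image(n); c=proj(n,[560,-45,60])[0].astype(int)
    x,y=c; cv2.imwrite(f"pics/{n}4.png",cv2.resize(im[max(0,y-90):y+90,x-120:x+120],None,fx=3.3,fy=3.3))
o=get_obs();print(o["t"],o["ee_pos"],o["ft_force"],o["orientation"])
E
```

```text
6.4 [497.82886803 -15.57756336  41.56170051] [ 0.04570988 -0.32755624 -0.20659925] [-7.61410790e-01 -3.04753178e+00  1.31735134e-04]
```

View pics/scene4.png

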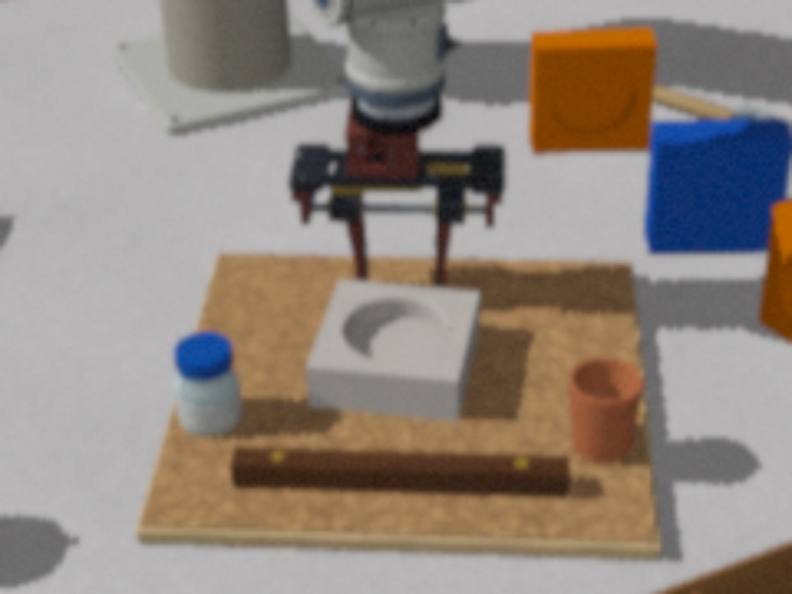

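The tips (362,278) and (440,280) are just behind the mould's rear face. I push along board +x and expect about 105 mm of travel.

Request:
move_arm([
  [80,-0.008,0,0,0],
  [80,-0.016,0,0,0],
  [80,-0.024,0,0,0],
  [80,-0.032,0,0,0],
  [80,-0.04,0,0,0],
])

```text
t: 6.82
ee_pos: [533.3, -34.9, 41.9]
orientation: [-0.762, -3.047, 0.0]
ft_force: [-3.4, -0.5, 1.2]
width: 60.2
```

Request:
move_arm([
  [80,-0.008,0,0,0],
  [80,-0.016,0,0,0],
  [80,-0.024,0,0,0],
  [80,-0.032,0,0,0],
  [80,-0.04,0,0,0],
])

```text
t: 7.23
ee_pos: [569.0, -53.6, 41.6]
orientation: [-0.761, -3.048, 0.0]
ft_force: [-3.3, 2.5, 1.1]
width: 60.4
```

```bash
python3 - <<'E'
from h import *
for n in("scene",):
    im=get_image(n); c=proj(n,[560,-45,60])[0].astype(int)
    x,y=c; cv2.imwrite(f"pics/{n}5.png",cv2.resize(im[max(0,y-90):y+90,x-120:x+120],None,fx=3.3,fy=3.3))
o=get_obs();print(o["t"],o["ee_pos"],o["ft_force"],o["orientation"])
E
python3 m.py
```

```text
7.2833 [570.99046674 -54.27285111  41.9188014 ] [ 0.07822706 -0.61055088 -0.00620194] [7.61239873e-01 3.04527011e+00 2.61088136e-04]
[638. -85.  36.] 0.83
[634. -79.  59.] 0.94
stop [[708.9, -117.5, 21.1]]
fit 632.9073970539284 -78.27808590669068 -27.498225710143053 103.4078431372549 1953
board xy 28.36078113709169 -4.352836509598838
board ((615.0118408203125, -62.054840087890625), (380.92938232421875, 381.9455871582031), 61.195823669433594)
[310.88880265 292.30545072] ((311.0, 299.5), (5.0, 100.0), 90.0)
stop top ((734.3145751953125, -125.43731689453125), (241.820556640625, 17.78338623046875), 63.8458137512207)
7.5833 [568.38625947 -53.20705979  41.71241712]
```

View pics/scene5.png

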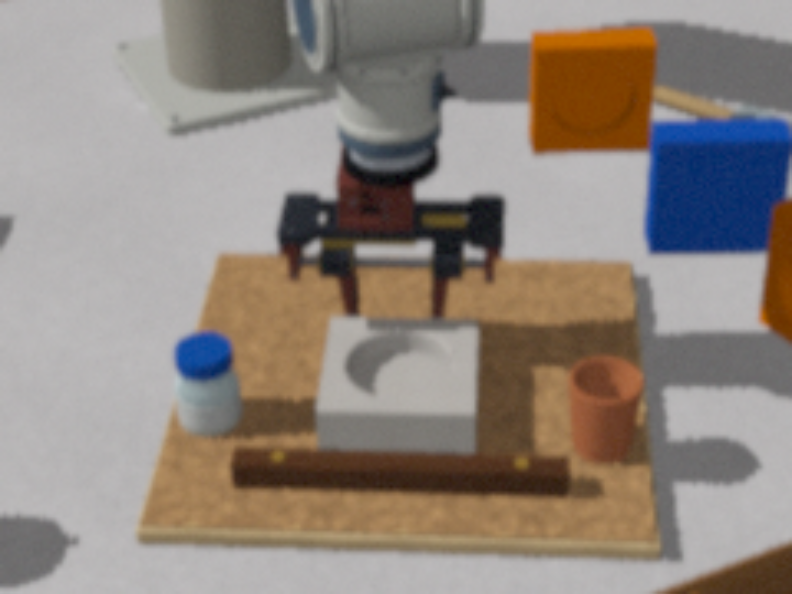

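The mould is now square to the board, with yaw about -27.5°, and 25–30 mm short of the stop. I push on slowly and watch the force.

Request:
move_arm([
  [80,-0.005,0,0,0],
  [80,-0.01,0,0,0],
  [80,-0.015,0,0,0],
  [80,-0.018,0,0,0],
  [80,-0.02,0,0,0],
])

```text
t: 8.0
ee_pos: [586.3, -62.9, 41.6]
orientation: [-0.762, -3.047, 0.0]
ft_force: [-2.5, 2.0, 2.4]
width: 60.6
```

Request:
move_arm([
  [80,-0.001,0,0,0],
  [80,-0.002,0,0,0],
  [80,-0.003,0,0,0],
  [80,-0.004,0,0,0],
])

```text
t: 8.33
ee_pos: [588.7, -64.2, 41.6]
orientation: [-0.762, -3.046, -0.0]
ft_force: [-7.4, 6.3, 6.0]
width: 60.4
```

```bash
python3 - <<'E'
from h import *
for n in("scene",):
    im=get_image(n); c=proj(n,[640,-80,60])[0].astype(int)
    x,y=c; cv2.imwrite(f"pics/{n}6.png",cv2.resize(im[max(0,y-75):y+75,x-100:x+100],None,fx=4,fy=4))
o=get_obs();print(o["t"],o["ee_pos"],o["ft_force"],o["orientation"])
E
python3 m.py
```

```text
8.3833 [588.67678369 -64.17797131  41.58891885] [-5.35971436  3.97574993  2.9854725 ] [-7.61493744e-01 -3.04558804e+00 -2.65085840e-04]
[653. -95.  36.] 0.7
[654. -91.  56.] 0.63
stop [[711.2, -116.1, 21.9]]
fit 629.8994093937073 -77.09085085584451 -28.639984870101145 352.5176470588235 1695
board xy 25.149461983658334 -4.733554416706556
board ((616.5928344726562, -62.290008544921875), (378.0055236816406, 373.67608642578125), 61.374813079833984)
[310.88880265 292.30545072] ((311.5, 299.5), (101.0, 5.0), 0.0)
stop top ((734.7415771484375, -124.56775665283203), (243.758056640625, 17.78338623046875), 63.8458137512207)
8.6833 [588.68715327 -64.18856027  41.59418022]
```

View pics/scene6.png

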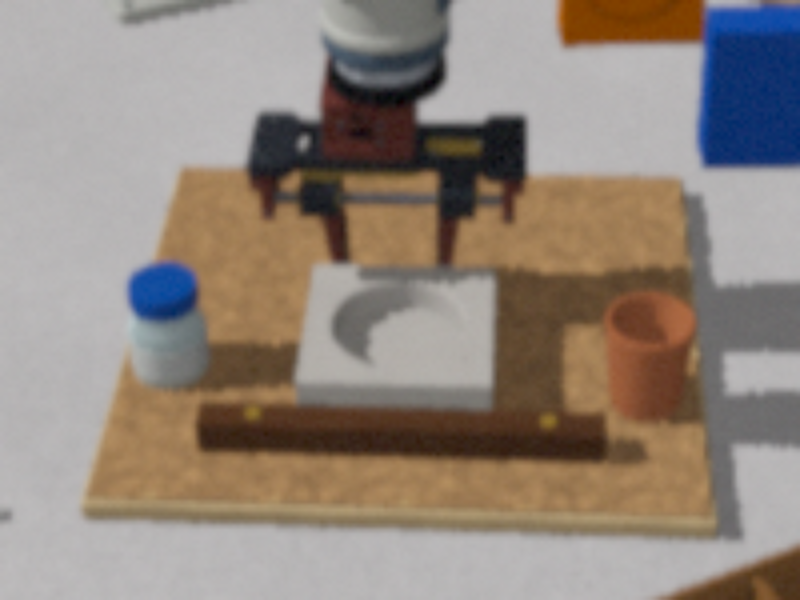

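Request:
move_arm([
  [80,-0.001,0,0,0],
  [80,-0.002,0,0,0],
  [80,-0.003,0,0,0],
])

```text
t: 8.93
ee_pos: [588.6, -64.4, 41.3]
orientation: [-0.76, -3.04, -0.001]
ft_force: [-14.0, 10.5, 12.0]
width: 60.3
```

Request:
move_arm([
  [80,-0.001,0,0,0],
])

```text
t: 9.02
ee_pos: [588.5, -64.5, 41.1]
orientation: [-0.76, -3.038, -0.001]
ft_force: [-16.8, 12.4, 12.7]
width: 60.5
```

The force rises to about 21 N without any travel, so the mould is firmly against the stop. I back off straight, then lift and clear the view.

Request:
move_arm([
  [80,0.003,0,0,0],
  [80,0.01,0,0,0],
  [80,0.02,0,0,0],
  [80,0.04,0,0,0],
  [80,0.06,0,0,0],
])

```text
t: 9.43
ee_pos: [540.2, -38.1, 41.9]
orientation: [0.762, 3.046, 0.0]
ft_force: [-1.0, -0.5, 0.3]
width: 60.2
```

Request:
move_arm([
  [80,0.01,0,-0.035,0],
  [80,0.02,0,-0.07,0],
  [80,0.03,0,-0.105,0],
  [80,0.04,0,-0.14,0],
  [80,0.05,0,-0.175,0],
])

```text
t: 9.85
ee_pos: [495.3, -14.4, 218.4]
orientation: [0.761, 3.047, 0.0]
ft_force: [0.8, -0.1, -0.3]
width: 60.5
```

Request:
move_arm([
  [80,0,0.04,0,0],
  [80,0,0.08,0,0],
  [80,0,0.12,0,0],
  [80,0,0.16,0,0],
  [80,0,0.2,0,0],
])

```text
t: 10.27
ee_pos: [590.7, 163.6, 217.2]
orientation: [0.762, 3.046, 0.001]
ft_force: [0.9, 0.2, 0.1]
width: 60.1
```

Request:
move_arm([
  [80,0,0.04,0,0],
  [80,0,0.08,0,0],
  [80,0,0.1,0,0],
  [80,0,0.1,0,0],
  [80,0,0.1,0,0],
])

```text
t: 10.68
ee_pos: [636.9, 250.9, 216.2]
orientation: [0.759, 3.048, -0.0]
ft_force: [-0.9, 0.0, -1.3]
width: 60.1
```

```bash
python3 - <<'E'
from h import *
im=get_image("top"); cv2.imwrite("pics/top7.png",im)
x,y=proj("top",[650,-90,58])[0].astype(int); cv2.imwrite("pics/top7c.png",cv2.resize(im[y-75:y+75,x-100:x+100],None,fx=4,fy=4))
o=get_obs();print(o["t"],o["ee_pos"],o["ft_force"])
for n in("scene","top"):
  if n=="scene": get_image(n)
  for k in("mould","mould_hollow","stop","board","cup","glaze_jar","bowl","mug","pot","brush","spatula"):
    print(n,k,[[round(float(v)) for v in r["location"]] for r in place_of(n,k) if r["conf"]>.5])
s=regions_of("top","mould")
for r in s:
    g=r["region"]
    if im[g].std(1).mean()>15: continue
    w=ray("top",np.argwhere(g&(im.mean(2)>0))[:,::-1],58); rc=cv2.minAreaRect(w[:,:2].astype(np.float32)); print("mould",rc)
    c=np.array(rc[0])-np.array([608,-60.]); a=np.radians(-28.5); print("board xy",c@[np.cos(a),np.sin(a)],c@[-np.sin(a),np.cos(a)])
E
```

```text
10.7333 [636.52890657 249.80527075 216.2232931 ] [-1.16000173 -1.02825224  0.22255104]
scene mould [[710, 284, 58], [656, -92, 39], [317, 283, 57]]
scene mould_hollow [[655, -89, 58], [513, 294, 61], [332, 270, 61], [712, 268, 60]]
scene stop [[710, -115, 20]]
scene board []
scene cup [[750, 39, 19]]
scene glaze_jar [[589, -222, 18]]
scene bowl [[438, -502, -6]]
scene mug [[605, -483, 4]]
scene pot [[591, 495, -3]]
scene brush [[364, 434, 4], [605, -484, -2]]
scene spatula [[308, -378, 2]]
top mould []
top mould_hollow [[711, 258, 61], [656, -93, 58]]
top stop [[715, -110, 19]]
top board [[612, -59, -2]]
top cup [[749, 38, 14]]
top glaze_jar [[586, -218, 21]]
top bowl [[441, -499, -3]]
top mug [[601, -478, 0]]
top pot []
top brush []
top spatula [[305, -378, -1]]
mould ((650.6095581054688, -88.60059356689453), (120.61084747314453, 130.5495147705078), 61.74600601196289)
board xy 51.093032595118615 -4.803167138061415
mould ((600.3798217773438, -475.57379150390625), (83.55814361572266, 124.087646484375), 16.23176383972168)
board xy 191.59793212678454 -368.8493943411284
```

View pics/top7c.png

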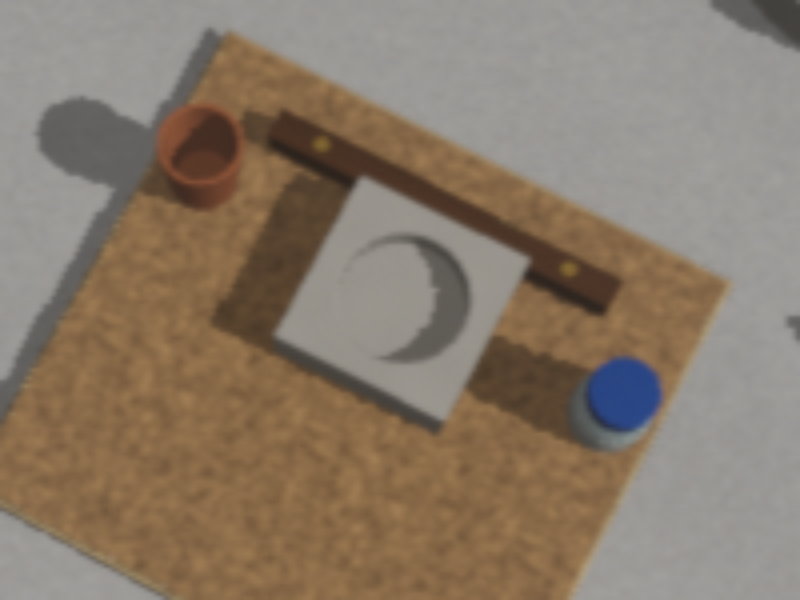

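The top crop shows the mould flat, hollow up, its edge parallel to and touching the stop from (365,180) to (530,262). The cup and jar are in place, and the gripper is free in the air.

```bash
python3 -c "
from workcell import *
print(close_job())"
```

```text
the job is handed in; nothing more can be done
None
```

The job is handed in: the mould lies flat, hollow up, with its edge flush against the stop. I tipped it by pushing its upper edge. I then pushed it along the board with two fingers, which also turned it square to the stop. It was never gripped or lifted, and the run took about 11 s of the 61 s allowed.

**Contact:** at the end the push force rose to about 21 N with no further movement, so the mould is hard against the stop.

**Position:** the last top-picture fit put the mould's edges at 61.7°, against 61.2–61.7° for the board. It sits about 5 mm off the board's middle line.

**Other things:** the last camera readings put the cup, jar, bowl, mug, pot, brush and spatula where they started, within the measuring error. The robot is clear of everything.

**Disagreements:**
- The top-picture fit gave board x of about 51 mm instead of 55. Its outline included the shaded rear side of the mould, which pulls that figure back.
- The location network gave about 57 mm.
- One scene outline fit, made while the gripper hid part of the mould, was poor, so I did not use it.
- In the final top picture the networks did not report the pot or brush with confidence; the scene camera did.

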